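# Grip a sample vial with the photometer's slim clamping collar and take a reading

## Task

A glass vial stands loose in the photometer's well. Turn the slim black collar clockwise, without touching the fixed steel rings above and below it, until its three jaws hold the vial snugly; stop as soon as the resistance has clearly risen, because squeezing further cracks the glass. Then let go, press the green read button fully down and release it, leaving the vial clamped and everything else where it is.

Things in the scene. Friction and masses are not known exactly. Their poses are not given: they have to be found in the camera images.
- photometer: white bench photometer, fixed to the bench, 220 (x) x 150 (y) x 60 mm high; origin at the bench surface under the housing's centre, z up. The ring stack and vial well stand on its top on a vertical axis 45 mm from the origin along the housing's +x; the read button is at (-80, -36) mm in its frame.
- collar_center (a point): centre of the collar on the vertical ring axis, half-way up the collar. The collar is a slim black knurled ring, 66 mm outside diameter, 12 mm high, meant to be pinched across its diameter. Any pinch direction will do. Rubber-like grip on the fingers is ordinary (friction about 0.6), so grip it with some 30 to 40 N.
- base_ring_top (a point): on the ring axis, at the upper face of the lower fixed steel ring (78 mm outside diameter, 10 mm high, with black ticks): 7 mm below collar_center. This ring sticks out 6 mm beyond the collar all round, so fingertips must stop above its upper face. It must not be touched.
- base_ring: the lower fixed steel ring; origin on its axis at its underside, on the housing's top. Must not be touched.
- top_ring: the upper fixed steel ring, 54 mm outside diameter, 10 mm high, with a 36 mm bore; origin on its axis at its underside, 7 mm above collar_center. Fingers that pinch the collar pass it with 6 mm to spare each side. Must not be touched.
- collar_mark (a point): yellow index mark on the collar's rim, 33 mm from the axis at half the collar's height; it turns with the collar. To feel the jaws close, compare the twisting moment with that of free turning read in the same way: when the fingers rest after a step, the drag can leave an offset of up to 0.18 N m of either sign, much the same after every like step.
- collar (a joint): turn of the collar in rad, 0 fully open, growing clockwise seen from above, range 0 to 1.8. Steady drag about 0.18 N m; it stays where it is left. From where the jaws meet the vial (0.55 to 1.25 rad, depending on the vial in the well) resistance grows by about 0.9 N m per rad: the vial is snug at 0.10 to 0.18 N m above the drag and cracks at about 0.28 above.
- jaw_a: one of three brass jaws in the top ring's bore, 120 degrees apart, that the collar drives towards the axis; origin on the ring axis while open.
- jaw_b: second jaw, as jaw_a.
- jaw_c: third jaw, as jaw_a.
- read_top (a point): centre of the top face of the green read button, 26 mm diameter, 22 mm above the housing's top
- read (a joint): travel of the read button in m, 0 released, 0.006 fully down; springs back; fully down takes 5 N.
- rack: wooden block, fixed, 60 x 120 x 55 mm high, with two slots holding the spare vials; origin at the centre of its underside.
- reagent: amber reagent bottle, 66 mm diameter, 130 mm high, loose; origin at the centre of its underside. Leave alone.
- dish: small white bowl, 90 mm diameter, 25 mm high, loose; origin at the centre of its underside. Leave alone.
- vial_a_center (a point): centre (half-way up) of one of three capped amber vials, 92 mm high, glass 17 to 23 mm in diameter (they differ, not told which), cap 25 mm in diameter and 14 mm high, 35 g. One stands in the well, on the ring axis, its cap 26 mm clear of the top ring; the other two stand in the rack. Which is which changes.
- vial_b_center (a point): centre (half-way up) of one of three capped amber vials, 92 mm high, glass 17 to 23 mm in diameter (they differ, not told which), cap 25 mm in diameter and 14 mm high, 35 g. One stands in the well, on the ring axis, its cap 26 mm clear of the top ring; the other two stand in the rack. Which is which changes.
- vial_c_center (a point): centre (half-way up) of one of three capped amber vials, 92 mm high, glass 17 to 23 mm in diameter (they differ, not told which), cap 25 mm in diameter and 14 mm high, 35 g. One stands in the well, on the ring axis, its cap 26 mm clear of the top ring; the other two stand in the rack. Which is which changes.
Mind the look-alikes: they are no part of the job. Leave any blue or purple look-alike of the part that bears vial_c_center alone. What is shaped like the part that bears vial_b_center but purple is not meant.

How it is judged:
On the way, in this order (a step that is already met when the one before it is completed fails the run):
1. the collar is turned until all three jaws press on the vial with more than 3 N each (contact force between each of jaw_a, jaw_b, jaw_c and anything else above 3 N), for 0.3 s.
2. with the vial clamped and the collar let go, the read button is pressed fully down (more than 5 mm) (all of step 1 and value of joint read above 0.005 m and contact force between the fingers and collar below 0.1 N), for 0.05 s.
At the end, for the whole second after the job is handed in: All three jaws still press on the vial with more than 3 N each, the read button has sprung back (under 1 mm), the collar is at rest, and all vials stand upright within 0.1 rad (all of step 1 and value of joint read below 0.001 m and velocity of joint collar between -0.02 and 0.02 rad/s and angle between each of vial_a_center, vial_b_center, vial_c_center's own z axis and vertical below 0.1 rad); the robot touches nothing.
It fails at once if the vial is cracked: a jaw presses harder than 22 N (contact force between any of jaw_a, jaw_b, jaw_c and anything else above 22 N).
It fails at once if the robot touches a fixed ring (more than 1 N) (contact force between any of the arm, the fingers and base_ring above 1 N or contact force between any of the arm, the fingers and top_ring above 1 N).
It fails at once if a vial is moved by more than 12 mm (distance of any of vial_a_center, vial_b_center, vial_c_center from where it was at the start of the episode above 0.012 m).
It fails at once if the reagent bottle or the dish is moved by more than 10 mm (distance of any of reagent, dish from where it was at the start of the episode above 0.01 m).
It also fails if it takes over 58 s, if anything falls off the work surface, if the arm or the gripper's body presses on something with over 40 N, if the wrist force passes 120 N, or if a joint passes its speed limit or range.

## Robot

A 6-joint arm with a two-finger parallel gripper is mounted at the origin on the work surface. World frame = base frame: x ahead of the robot, y to its left, z up, the work surface at z = 0. Lengths are in m, angles in rad, forces in N, time in s.
With the tool pointing down it reaches from about 0.4 to 0.825 m from the base axis. Payload 7 kg.
Tool frame: the origin (TCP) lies at the very end of the fingers, on their centre line; the grasp point (between the pads) lies 19 mm behind it; z points along the fingers, y is the direction in which the jaws open and shut (so a half turn about z gives the same grasp; the last joint's range is limited). The gripper opens to 88 mm and grips with 3 to 60 N. Pads are 19 mm wide; open, the fingers measure 130 mm over their backs; the gripper's body (78 mm by 193 mm) begins 47 mm behind the grasp point.
Start: joints at [-0.892, 0.359, 0.012, 0, -1.224, -0.288], TCP at [0.257, -0.624, 0.227] pointing down, gripper open.
Joint ranges: [-3.07, 3.07], [-1.43, 2.12], [-1.02, 1.25], [-3.03, 1.67], [-3.05, -0], [-3.03, 3.03]. Speed limits (rad/s): [2.39, 2.39, 3.01, 3.14, 3.14, 3.14].

## Interface

Orientations are given as a rotation vector (axis times angle).
In Python, from cell import sensors, viewer, job gives the robot as it stands.
- The arm moves only by the tool servo_tool, never from a script. Its argument "commands" is a list of rows, each a list of 7 numbers: the shift along the tool's x, y, z scaled (see below), then the turn, a rotation vector about the tool's x, y, z scaled (see below), then the opening, from 0 (shut) to 1 (fully open). In form: [[x, y, z, ax, ay, az, jaw], ...]. A call has 1 to 12 rows; each row is the pose to reach, as a shift and turn from the pose commanded when the call began, along the tool's axes at that moment; what a row does not reach only later rows make up. The controller multiplies each number of a shift by 100 mm and each number of a turn by 90 degrees. A row lasts 1/12 s, in which the tool goes at most 41.7 mm and 7.16 degrees, less where a joint would pass 70% of its speed; a pose out of reach is approached as far as the arm can. A call with a number of a shift or a turn outside -1 to 1 is refused whole. A call with a gripper value outside its range is refused whole. The fingers move at their own pace and stop on an object; "squeeze" is the grip in N (left out, the last holds). Time passes only in rows, so rows that repeat a pose let the fingers close. It gives the time, the measured TCP pose, the force and the opening at its end, in the units of the state.
- sensors.read_state(): the state, without advancing time (a new reading comes with each control period).
- viewer.capture(name): name is "scene" or "side" or "wrist"; returns a dict with "img" (400x640x3 uint8, red, green, blue), "intrinsics" (3x3 intrinsics, pixels), "dist_coeffs" ([k1, k2, p1, p2, k3] as OpenCV has them; the pictures are not rectified), "view" (4x4, takes a point from world to camera coordinates). Camera axes: x right, y up, looking along -z (the intrinsics and any distortion apply to the point x, -y, -z); pixel columns grow to the right and rows downward; lengths in m; the calibration is good to about 2 mm. A picture is of the moment at which its call begins. There is no depth.
- job.sign_off(): hands the job in, once; it reports no verdict.
The state is a dict: "t": time; "joint_positions": joint angles; "joint_velocities": joint speeds; "effort": joint torques, N m; "tcp_pos": TCP position; "orientation": TCP orientation; "wrist_force": force on the tool from outside, world axes, zero at the start; "torque": the same for the moment, N m; "opening": opening from 0.0 (shut) to 1.0 (fully open).
Only numpy, scipy, OpenCV 4.12 (cv2) and the standard library are available. Lean on these libraries where they do the work, as an engineer would, in place of code of your own. Each camera call takes 0.05 s, during which the arm holds its last target.

## Working session

There is one attempt and no reset: what is moved stays moved. The work goes in short steps, Python scripts to look and compute and a tool call to move; the robot and the scene stay as the last step left them, time stands still between calls to the robot, and variables do not carry over. Pictures are saved under pics/ and viewed, and the job is handed in when it is done.

Besides the shell and the picture viewer there is one more tool, called as name(argument=value, ...) on one line, values as JSON. servo_tool: Moves the arm, as the interface text tells. Shifts and turns lie within -1 to 1; 1 stands for 100 mm of shift or 90 degrees of turn. Its arguments: {"type":"object","properties":{"commands":{"type":"array"},"squeeze":{"type":"number"}},"required":["commands"]}

```bash
mkdir -p pics
cat > h.py <<'E'
import numpy as np, cv2, pickle
def cap(viewer,name,tag):
    c=viewer.capture(name); cv2.imwrite(f'pics/{tag}.png',c['img'][:,:,::-1]); pickle.dump(c,open(f'pics/{tag}.pkl','wb')); return c
def ld(tag): return pickle.load(open(f'pics/{tag}.pkl','rb'))
def ray(c,uv):
    K=np.array(c['intrinsics']);d=np.array(c['dist_coeffs'],float);V=np.array(c['view'])
    p=cv2.undistortPoints(np.array(uv,float).reshape(-1,1,2),K,d).reshape(-1,2)
    R=V[:3,:3];o=-R.T@V[:3,3]
    D=np.c_[p[:,0],-p[:,1],-np.ones(len(p))]@R
    return o,D/np.linalg.norm(D,axis=1,keepdims=True)
def onz(c,uv,z):
    o,D=ray(c,uv); return o+D*((z-o[2])/D[:,2])[:,None]
def tri(l):
    A=np.zeros((3,3));b=np.zeros(3)
    for c,uv in l:
        o,D=ray(c,uv);P=np.eye(3)-np.outer(D[0],D[0]);A+=P;b+=P@o
    x=np.linalg.solve(A,b)
    r=[]
    for c,uv in l:
        o,D=ray(c,uv);r.append(np.linalg.norm((np.eye(3)-np.outer(D[0],D[0]))@(x-o)))
    return x,r
def proj(c,X):
    K=np.array(c['intrinsics']);d=np.array(c['dist_coeffs'],float);V=np.array(c['view'])
    X=np.atleast_2d(X)@V[:3,:3].T+V[:3,3]; X=X*[1,-1,-1]
    return cv2.projectPoints(X,np.zeros(3),np.zeros(3),K,d)[0].reshape(-1,2)
E
python3 - <<'E'
from h import *
from cell import sensors,viewer,job
for n in ('scene','side','wrist'): cap(viewer,n,n+'0')
s=sensors.read_state()
for k,v in s.items(): print(k,np.round(v,4))
E
```

```text
t 0.15
joint_positions [-8.9190e-01  3.5920e-01  1.1300e-02 -3.0000e-04 -1.2241e+00 -2.8810e-01]
joint_velocities [ 0.0007 -0.0023  0.0012  0.0021  0.      0.0001]
effort [-5.00000e-04 -5.83275e+01  2.93291e+01  7.00120e+00  8.70000e-03
 -1.00000e-04]
tcp_pos [ 0.257  -0.6238  0.2258]
orientation [ 6.0970e-01 -3.0815e+00 -1.9000e-03]
wrist_force [-0.5052  0.0248  0.4951]
torque [0.0151 0.1001 0.0342]
opening 1.0017
```

View pics/scene0.png

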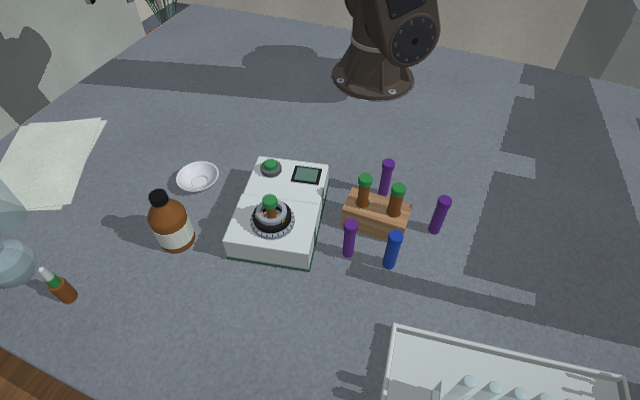

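View pics/side0.png

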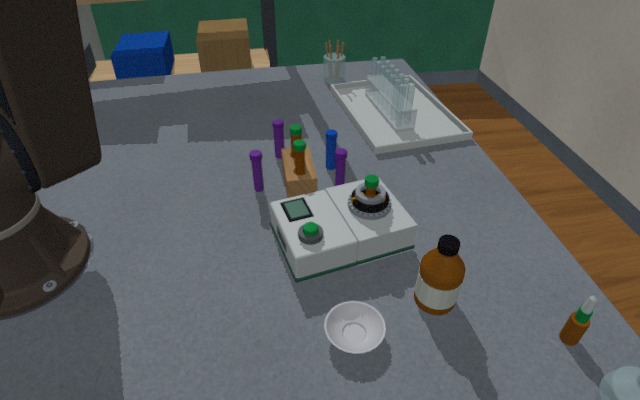

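View pics/wrist0.png

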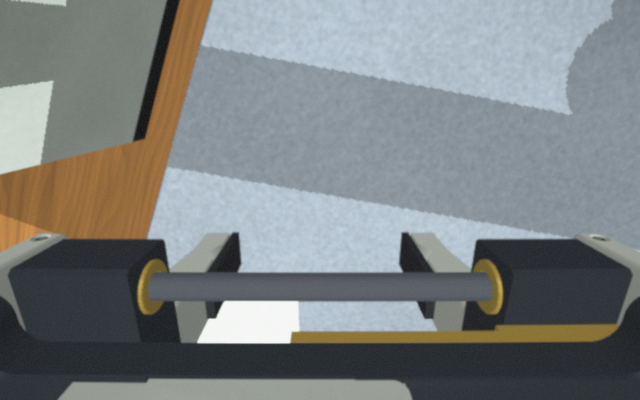

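Run:
```python
from h import *
a=cv2.imread('pics/scene0.png')[145:275,215:335]; b=cv2.imread('pics/side0.png')[165:285,262:422]
cv2.imwrite('pics/sc1.png',cv2.resize(a,None,fx=4.6,fy=4.6,interpolation=cv2.INTER_CUBIC))
cv2.imwrite('pics/si1.png',cv2.resize(b,None,fx=4.6,fy=4.6,interpolation=cv2.INTER_CUBIC))
for t in('scene0','side0'):
    c=ld(t);im=c['img'];hsv=cv2.cvtColor(im,cv2.COLOR_RGB2HSV)
    m=cv2.inRange(hsv,(50,100,50),(80,255,255))
    n,l,st,ce=cv2.connectedComponentsWithStats(m)
    print(t,[(st[i].tolist(),ce[i].round(1).tolist()) for i in range(1,n) if st[i,4]>20])
```

```text
scene0 [([264, 159, 13, 12, 120], [270.1, 164.4]), ([358, 173, 15, 14, 161], [364.8, 179.7]), ([391, 183, 15, 14, 169], [398.0, 189.4]), ([263, 195, 14, 15, 181], [269.5, 201.7]), ([227, 257, 19, 4, 21], [235.8, 258.8]), ([266, 264, 44, 7, 47], [287.9, 267.2]), ([44, 273, 17, 15, 118], [53.7, 281.6])]
side0 [([91, 0, 173, 59, 5591], [172.4, 19.6]), ([274, 0, 220, 73, 13151], [384.6, 31.0]), ([290, 124, 12, 11, 119], [295.5, 129.1]), ([293, 139, 13, 13, 130], [299.0, 144.8]), ([365, 175, 14, 14, 161], [371.1, 181.0]), ([303, 222, 15, 15, 180], [310.1, 228.9]), ([345, 245, 69, 23, 132], [379.3, 256.1]), ([293, 266, 51, 16, 108], [317.6, 273.8]), ([575, 305, 18, 18, 157], [582.1, 315.7])]
```

View pics/sc1.png

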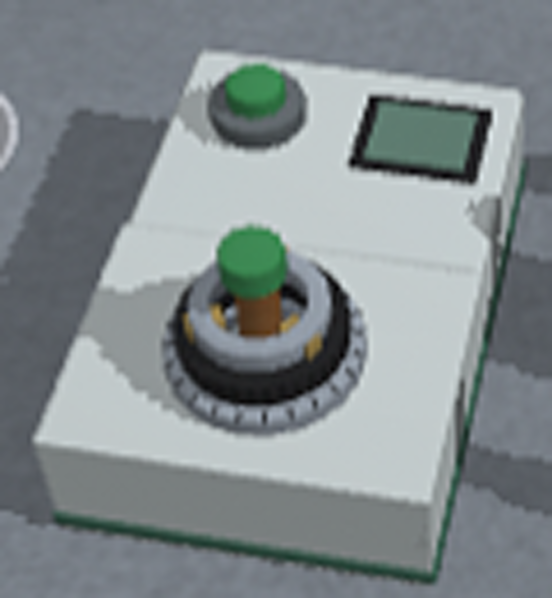

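View pics/si1.png

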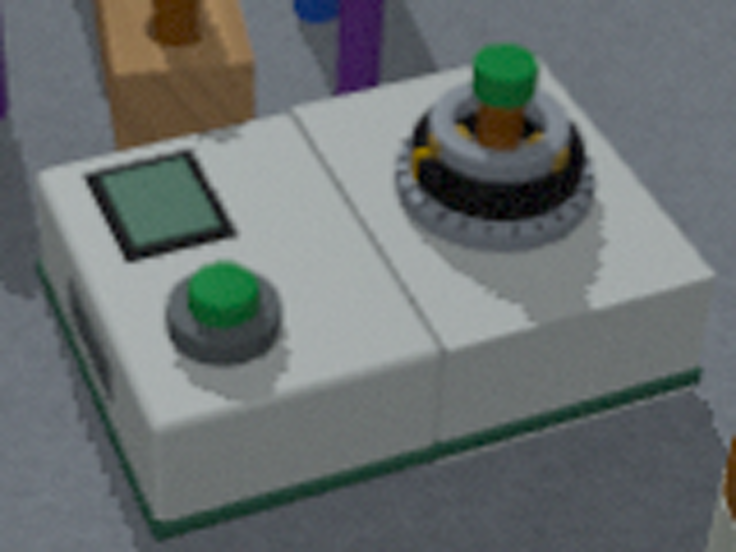

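Run:
```python
from h import *
a=ld('scene0');b=ld('side0')
f=lambda x,y:(215+x/4.6-.5,145+y/4.6-.5); g=lambda x,y:(262+x/4.6-.5,165+y/4.6-.5)
T=lambda n,p,q:print(n,*[np.round(v,4) for v in tri([(a,p),(b,q)])])
T('cap',(269.5,201.7),(371.1,181))
T('btn',(270.1,164.4),(310.1,228.9))
T('rack1',(364.8,179.7),(299,144.8));T('rack1b',(364.8,179.7),(295.5,129.1));T('rack2',(398,189.4),(295.5,129.1))
# housing corners top: scene (205,52)=btn-side near robot ; (523,92) ; (433,500);(35,440)
T('c1',f(205,52),g(155,428));T('c2',f(523,92),g(40,172));T('c4',f(35,440),g(713,272))
for n,p in (('205,52',f(205,52)),('523,92',f(523,92)),('433,500',f(433,500)),('35,440',f(35,440))): print(n,onz(a,p,.06).round(4))
for n,p in (('155',g(155,428)),('40',g(40,172)),('713',g(713,272))): print(n,onz(b,p,.06).round(4))
# base ring outer ellipses
print('ring L/R scene',onz(a,[f(162,345),f(370,340),f(262,434)],.065).round(4))
print('ring L/R side',onz(b,[g(396,185),g(594,185),g(500,249)],.065).round(4))
# bottle cap, rack vials
T('bottlecap',(159,197),(449,244))
```

```text
cap [ 0.6222 -0.0163  0.1154] [0.0009 0.0009]
btn [ 0.5062 -0.0748  0.0762] [0.0011 0.0011]
rack1 [0.5169 0.1182 0.1162] [0.0006 0.0006]
rack1b [0.5211 0.1258 0.1367] [0.0117 0.0117]
rack2 [0.5183 0.1782 0.1163] [0.0005 0.0005]
c1 [ 0.4754 -0.1168  0.0584] [0.0012 0.0012]
c2 [0.449  0.0264 0.0591] [0.0013 0.0013]
c4 [ 0.6895 -0.0789  0.0619] [0.0007 0.0007]
205,52 [[ 0.4755 -0.1155  0.06  ]]
523,92 [[0.4483 0.027  0.06  ]]
433,500 [[0.659  0.0684 0.06  ]]
35,440 [[ 0.6879 -0.0796  0.06  ]]
155 [[ 0.4761 -0.1193  0.06  ]]
40 [[0.4498 0.0238 0.06  ]]
713 [[ 0.6911 -0.0774  0.06  ]]
ring L/R scene [[ 6.342e-01 -5.360e-02  6.500e-02]
 [ 6.033e-01  2.010e-02  6.500e-02]
 [ 6.579e-01  1.000e-04  6.500e-02]]
ring L/R side [[ 0.5845 -0.0137  0.065 ]
 [ 0.6602 -0.027   0.065 ]
 [ 0.6143 -0.0565  0.065 ]]
bottlecap [ 0.6866 -0.1899  0.124 ] [0.0023 0.0023]
```

```bash
cat >> h.py <<'E'
from scipy.spatial.transform import Rotation as Ro
def shift(s,target):
    R=Ro.from_rotvec(s['orientation']).as_matrix()
    return R.T@(np.array(target)-np.array(s['tcp_pos']))/0.1
E
python3 - <<'E'
from h import *
from cell import sensors
s=sensors.read_state();R=Ro.from_rotvec(s['orientation']).as_matrix();print(R.round(3))
V=np.array(ld('wrist0')['view']);o=-V[:3,:3].T@V[:3,3]
print('cam in tool',R.T@(o-s['tcp_pos']),'look',R.T@(-V[2,:3]), ld('wrist0')['intrinsics'])
print(shift(s,[.62,-.017,.25]))
E
```

```text
[[-0.925 -0.381 -0.001]
 [-0.381  0.925  0.001]
 [ 0.     0.001 -1.   ]]
cam in tool [ 0.0806138   0.0002122  -0.15783122] look [-2.92654113e-01  5.12763078e-04  9.56218232e-01] [[317.83619291   0.         319.7757934 ]
 [  0.         317.83619291 193.9896548 ]
 [  0.           0.           1.        ]]
[-5.66762276  4.22823184 -0.23687619]
```

servo_tool(commands=[[-0.32, 0.24, 0, 0, 0, 0, 1], [-0.64, 0.48, 0, 0, 0, 0, 1], [-0.95, 0.71, 0, 0, 0, 0, 1]])

```text
t: 0.4
tcp_pos: [0.3178, -0.5211, 0.2257]
orientation: [0.607, -3.082, -0.002]
wrist_force: [1.5, -0.4, 0.0]
opening: 1.0
```

servo_tool(commands=[[-0.32, 0.24, 0, 0, 0, 0, 1], [-0.64, 0.48, 0, 0, 0, 0, 1], [-0.95, 0.71, 0, 0, 0, 0, 1]])

```text
t: 0.65
tcp_pos: [0.3791, -0.4185, 0.2264]
orientation: [0.61, -3.082, -0.0]
wrist_force: [1.3, 0.3, 0.3]
opening: 0.997
```

servo_tool(commands=[[-0.32, 0.24, 0, 0, 0, 0, 1], [-0.64, 0.48, 0, 0, 0, 0, 1], [-0.95, 0.71, 0, 0, 0, 0, 1]])

```text
t: 0.9
tcp_pos: [0.44, -0.3166, 0.2266]
orientation: [-0.61, 3.082, 0.0]
wrist_force: [0.6, -0.6, 0.6]
opening: 1.0
```

servo_tool(commands=[[-0.32, 0.24, 0, 0, 0, 0, 1], [-0.64, 0.48, 0, 0, 0, 0, 1], [-0.95, 0.71, 0, 0, 0, 0, 1]])

```text
t: 1.15
tcp_pos: [0.5008, -0.2147, 0.2267]
orientation: [-0.61, 3.082, 0.0]
wrist_force: [1.0, -0.3, 0.2]
opening: 0.995
```

servo_tool(commands=[[-0.32, 0.24, 0, 0, 0, 0, 1], [-0.64, 0.48, 0, 0, 0, 0, 1], [-0.95, 0.71, 0, 0, 0, 0, 1]])

```text
t: 1.4
tcp_pos: [0.5616, -0.1128, 0.2266]
orientation: [-0.61, 3.082, 0.0]
wrist_force: [0.5, -1.1, 0.4]
opening: 0.999
```

servo_tool(commands=[[-0.32, 0.24, 0.1, 0, 0, 0, 1], [-0.64, 0.48, 0.2, 0, 0, 0, 1], [-0.9, 0.69, 0.25, 0, 0, 0, 1], [-0.9, 0.69, 0.25, 0, 0, 0, 1], [-0.9, 0.69, 0.25, 0, 0, 0, 1]])

```text
t: 1.82
tcp_pos: [0.6181, -0.0151, 0.2002]
orientation: [0.614, -3.079, 0.0]
wrist_force: [-0.3, -0.1, 0.0]
opening: 0.998
```

Run:
```python
from h import *
from cell import sensors,viewer,job
cap(viewer,'wrist','wrist1')
s=sensors.read_state()
for k,v in s.items(): print(k,np.round(v,4))
```

```text
t 1.8667
joint_positions [ 2.8930e-01  2.8410e-01 -1.5580e-01 -1.0000e-04 -1.1324e+00 -1.4678e+00]
joint_velocities [-0.0259 -0.0225 -0.0088 -0.0001 -0.0037  0.0006]
effort [ 1.10670e+00 -5.00287e+01  2.83285e+01  6.65200e+00 -4.00000e-03
 -6.26000e-02]
tcp_pos [ 0.6178 -0.0162  0.2008]
orientation [ 6.1190e-01 -3.0798e+00  1.0000e-04]
wrist_force [ 0.1608 -0.2435  0.3608]
torque [-0.0721  0.0191  0.0047]
opening 1.0031
```

View pics/wrist1.png

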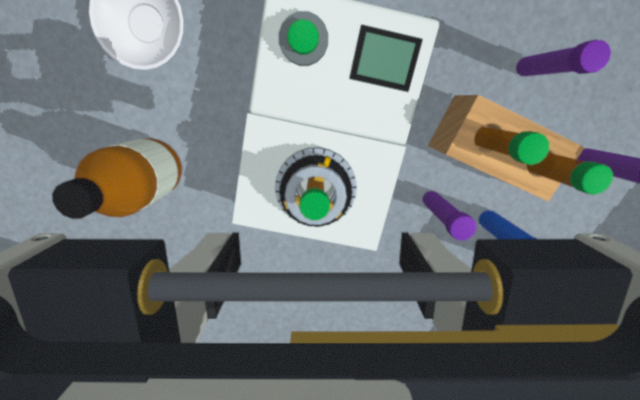

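Run:
```python
from h import *
a=cv2.imread('pics/wrist1.png')[135:240,260:370]
cv2.imwrite('pics/w1z.png',cv2.resize(a,None,fx=5.5,fy=5.5,interpolation=cv2.INTER_CUBIC))
c=ld('wrist1')
# prediction with axis (.620,-.017)
for z,r in((.07,.039),(.083,.033),(.094,.027)):
    t=np.linspace(0,2*np.pi,24); p=proj(c,np.c_[.620+r*np.cos(t),-.017+r*np.sin(t),0*t+z]); print(z,p.min(0),p.max(0))
```

```text
0.07 [275.73366834 146.19514022] [358.07088538 225.70708045]
0.083 [280.41582531 155.24810976] [353.13049092 225.16327464]
0.094 [285.76177121 164.54886886] [347.54416946 223.70965897]
```

View pics/w1z.png

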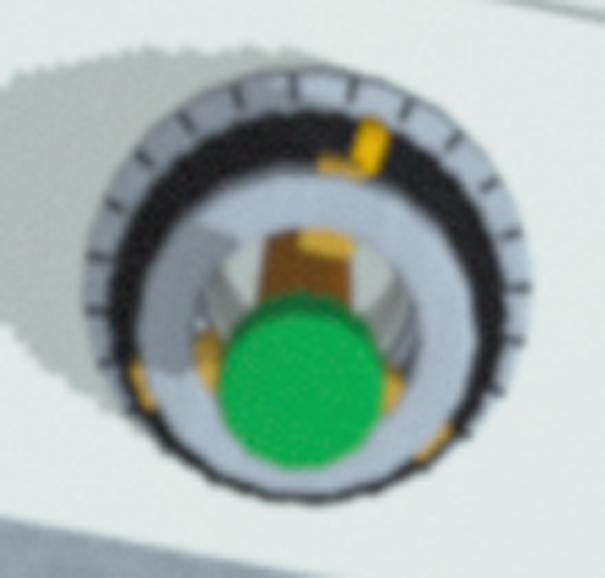

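servo_tool(commands=[[0, 0, 0, 0, 0, -0.07, 1], [0, 0, 0.1, 0, 0, -0.14, 1], [0, 0, 0.2, 0, 0, -0.21, 1], [0, 0, 0.3, 0, 0, -0.28, 1], [0, 0, 0.3, 0, 0, -0.35, 1], [0, 0, 0.3, 0, 0, -0.42, 1], [0, 0, 0.3, 0, 0, -0.5, 1], [0, 0, 0.3, 0, 0, -0.5, 1], [0, 0, 0.3, 0, 0, -0.5, 1], [0, 0, 0.3, 0, 0, -0.5, 1]])

```text
t: 2.7
tcp_pos: [0.6178, -0.0175, 0.1719]
orientation: [-1.736, 2.618, -0.0]
wrist_force: [-0.2, -0.4, 0.1]
opening: 0.999
```

Run:
```python
from h import *
from cell import sensors,viewer,job
c=cap(viewer,'wrist','wrist2')
s=sensors.read_state()
for k,v in s.items(): print(k,np.round(v,4))
u=proj(c,[.621,-.0175,.083])[0].astype(int);print(u)
x0,y0=u-60;y0=max(y0,0);np.save('pics/w2o.npy',[x0,y0])
a=cv2.imread('pics/wrist2.png')[y0:y0+120,x0:x0+120];cv2.imwrite('pics/w2z.png',cv2.resize(a,None,fx=5,fy=5,interpolation=cv2.INTER_CUBIC));print(x0,y0)
for z,r in((.07,.039),(.083,.033),(.094,.027)):
    t=np.linspace(0,2*np.pi,48); p=proj(c,np.c_[.621+r*np.cos(t),-.0175+r*np.sin(t),0*t+z]); print(z,(p.min(0)-[x0,y0]+.5)*5,(p.max(0)-[x0,y0]+.5)*5)
```

```text
t 2.75
joint_positions [ 0.2874  0.3053 -0.1958 -0.     -1.0694 -0.6861]
joint_velocities [ 0.0036  0.0042  0.0022 -0.0008  0.0008  0.0133]
effort [-8.88000e-02 -5.21246e+01  2.72987e+01  6.52940e+00 -2.47000e-02
 -1.82000e-02]
tcp_pos [ 0.6178 -0.0174  0.1718]
orientation [-1.7374e+00  2.6171e+00 -1.0000e-04]
wrist_force [-0.1816  0.494  -0.0255]
torque [-0.0259  0.0655  0.049 ]
opening 0.9982
[314 200]
254 140
0.07 [80.71638756 55.81490268] [535.83799294 490.55346281]
0.083 [105.39085283 107.16088075] [508.86526791 490.70824142]
0.094 [134.0735967  160.10414805] [478.06212409 485.63838758]
```

View pics/w2z.png

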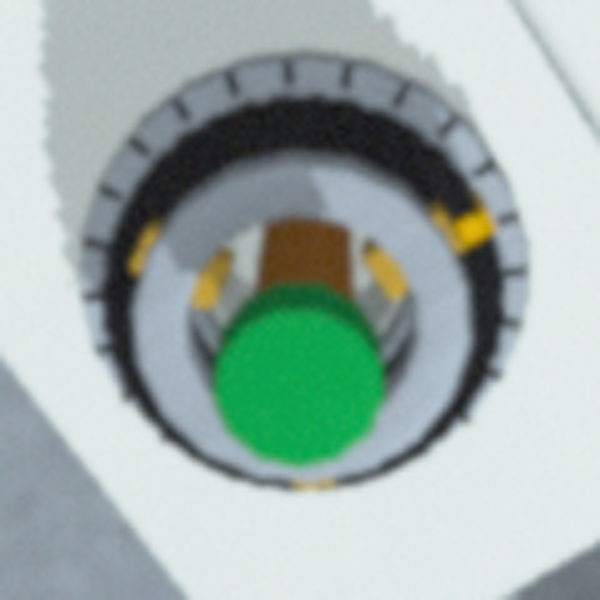

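View pics/wrist2.png

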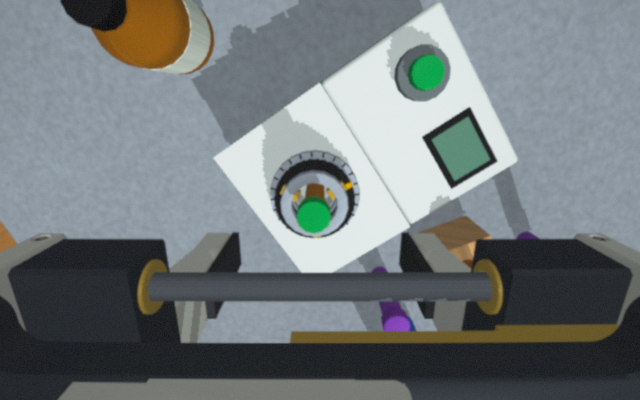

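Run:
```python
from h import *
from cell import sensors
a=ld('wrist1');b=ld('wrist2')
f=lambda x,y:(260+x/5.5-.5,135+y/5.5-.5); g=lambda x,y:(254+x/5-.5,140+y/5-.5)
T=lambda n,p,q:print(n,*[np.round(v,4) for v in tri([(a,p),(b,q)])])
T('captop',f(302,385),g(300,382)); T('mark',f(371,148),g(472,231)); T('topring',f(306,333),g(302,318))
s0=ld('scene0');s1=ld('side0')
F=lambda x,y:(215+x/4.6-.5,145+y/4.6-.5); G=lambda x,y:(262+x/4.6-.5,165+y/4.6-.5)
print('mark all',tri([(a,f(371,148)),(b,g(472,231)),(s1,G(422,158))]))
print('topring',tri([(s0,F(260,312)),(s1,G(503,130)),(a,f(306,333)),(b,g(302,318))]))
u1=f(302,385)
print('button wrist',tri([(a,(303.5,36)),(b,(429,72)),(s0,F(257,83)),(s1,G(225,285))]), onz(a,(303.5,36),.082),onz(b,(429,72),.082))
s=sensors.read_state();print(shift(s,[.6211,-.018,.09]))
```

```text
captop [ 0.6211 -0.0181  0.1184] [0.0002 0.0002]
mark [ 0.5913 -0.019   0.0829] [0.0003 0.0003]
topring [ 0.6217 -0.0178  0.0892] [0.0001 0.0001]
mark all (array([ 0.59183183, -0.01889741,  0.08168994]), [np.float64(0.0005344297750183523), np.float64(0.0004919058670418468), np.float64(0.0008398962988646427)])
topring (array([ 0.62263067, -0.0168568 ,  0.08843932]), [np.float64(0.001515494083472213), np.float64(0.002012019400686078), np.float64(0.0009017727921816465), np.float64(0.0010814768476533467)])
button wrist (array([ 0.50574099, -0.07510026,  0.08146181]), [np.float64(0.00045557631161214913), np.float64(0.0010577427150419468), np.float64(0.0019024698539034577), np.float64(0.0018939658320768936)]) [[ 0.50557569 -0.07543678  0.082     ]] [[ 0.50519476 -0.07592686  0.082     ]]
[-0.00664736 -0.03256158  0.81839928]
```

servo_tool(commands=[[-0.01, -0.03, 0.0, 0, 0, 0, 1], [-0.01, -0.03, 0.2, 0, 0, 0, 1], [-0.01, -0.03, 0.4, 0, 0, 0, 1], [-0.01, -0.03, 0.6, 0, 0, 0, 1], [-0.01, -0.03, 0.72, 0, 0, 0, 1], [-0.01, -0.03, 0.8, 0, 0, 0, 1], [-0.01, -0.03, 0.82, 0, 0, 0, 1], [-0.01, -0.03, 0.82, 0, 0, 0, 1], [-0.01, -0.03, 0.82, 0, 0, 0, 1]])

```text
t: 3.5
tcp_pos: [0.6219, -0.017, 0.0904]
orientation: [-1.742, 2.613, -0.001]
wrist_force: [0.3, -0.4, 0.5]
opening: 1.0
```

Run:
```python
from h import *
from cell import sensors,viewer,job
for n in('wrist','side','scene'): c=cap(viewer,n,n+'3')
a=cv2.imread('pics/side3.png')[150:270,310:430];b=cv2.imread('pics/scene3.png')[150:270,210:330]
cv2.imwrite('pics/ss3.png',cv2.resize(np.hstack([a,b]),None,fx=3.3,fy=3.3,interpolation=cv2.INTER_CUBIC))
s=sensors.read_state();print(s['tcp_pos'],s['wrist_force'],s['torque'],shift(s,[.6211,-.018,.0745]))
```

```text
[ 0.62177944 -0.01691278  0.09062857] [-0.00759014 -0.37104228 -0.58811102] [ 0.08404448  0.06079383 -0.02012035] [0.01281159 0.00232368 0.16126972]
```

View pics/wrist3.png

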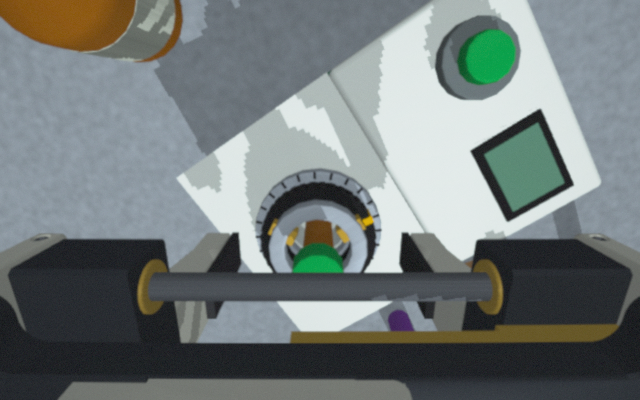

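View pics/ss3.png

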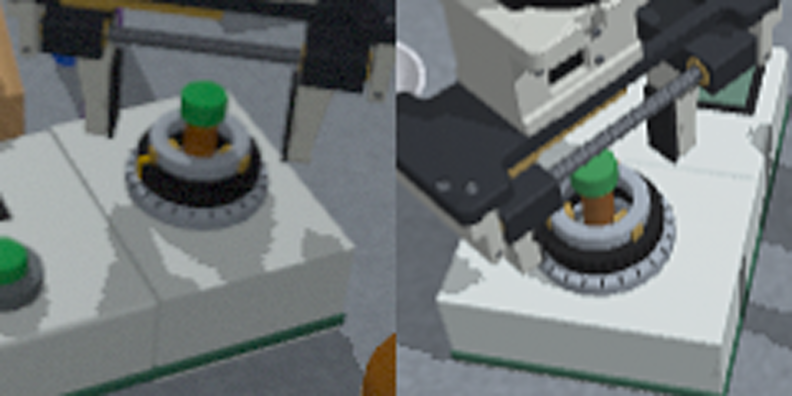

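servo_tool(commands=[[0.01, 0, 0.06, 0, 0, 0, 1], [0.01, 0, 0.12, 0, 0, 0, 1], [0.01, 0, 0.16, 0, 0, 0, 1], [0.01, 0, 0.16, 0, 0, 0, 1], [0.01, 0, 0.16, 0, 0, 0, 1]])

```text
t: 4.07
tcp_pos: [0.6204, -0.0181, 0.073]
orientation: [1.742, -2.613, -0.0]
wrist_force: [0.0, -0.7, 0.2]
opening: 1.003
```

Run:
```python
from h import *
from cell import sensors,viewer,job
for n in('wrist','side','scene'): c=cap(viewer,n,n+'4')
w=cv2.imread('pics/wrist4.png')[130:310,190:450]
a=cv2.imread('pics/side4.png')[160:250,320:420];b=cv2.imread('pics/scene4.png')[170:260,220:320]
o=np.vstack([cv2.resize(np.hstack([a,b]),(800,360),interpolation=cv2.INTER_CUBIC)[:, :520],cv2.resize(w,(520,360))[:240]]) if 0 else cv2.resize(np.hstack([a,b]),(800,360),interpolation=cv2.INTER_CUBIC)
cv2.imwrite('pics/ss4.png',o)
s=sensors.read_state();print(s['tcp_pos'],s['wrist_force'],s['torque'],shift(s,[.6211,-.018,.0745]))
```

```text
[ 0.62092434 -0.01797149  0.07369913] [0.41823592 0.06165635 0.64922399] [-0.01491715  0.08468552 -0.03055202] [-0.00041235 -0.00173308 -0.00800828]
```

View pics/ss4.png

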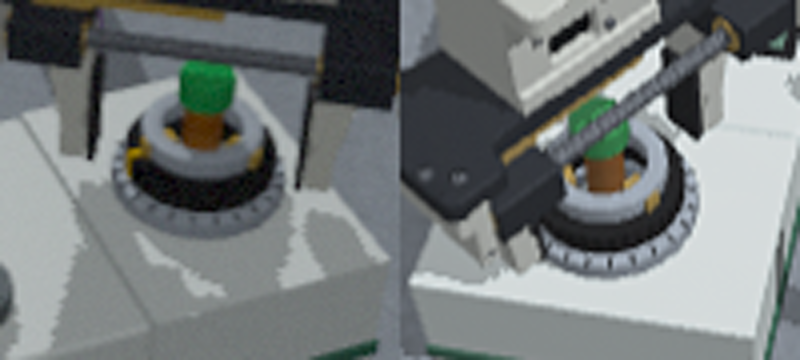

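View pics/wrist4.png

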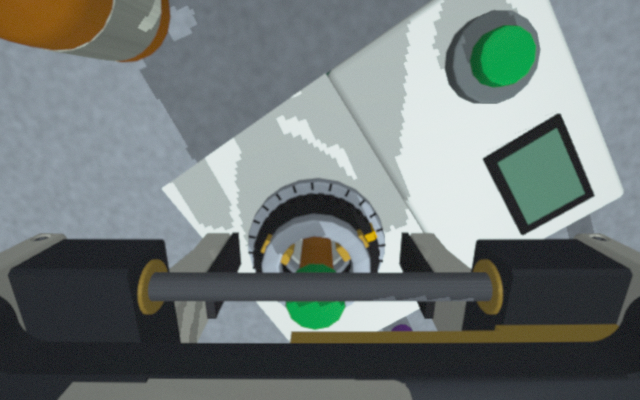

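servo_tool(commands=[[0, 0, -0.01, 0, 0, 0, 1], [0, 0, -0.01, 0, 0, 0, 0.8], [0, 0, -0.01, 0, 0, 0, 0.75], [0, 0, -0.01, 0, 0, 0, 0.7], [0, 0, -0.01, 0, 0, 0, 0.6], [0, 0, -0.01, 0, 0, 0, 0.6], [0, 0, -0.01, 0, 0, 0, 0.6], [0, 0, -0.01, 0, 0, 0, 0.6], [0, 0, -0.01, 0, 0, 0, 0.6]], squeeze=35)

```text
t: 4.97
tcp_pos: [0.6224, -0.0185, 0.0748]
orientation: [-1.742, 2.612, -0.003]
wrist_force: [6.0, -4.7, -3.7]
opening: 0.738
```

```bash
cat > st.py <<'E'
from h import *
from cell import sensors
s=sensors.read_state();R=Ro.from_rotvec(s['orientation']).as_matrix()
print('t',round(s['t'],2),'tcp',np.round(s['tcp_pos'],4),'F',np.round(s['wrist_force'],2),'M',np.round(s['torque'],3),'op',round(s['opening'],3),'yaw',round(np.arctan2(R[1,1],R[0,1]),4),'j6',np.round(s['joint_positions'][5],3),'e6',np.round(s['effort'][5],3))
E
python3 st.py
```

```text
t 4.97 tcp [ 0.6224 -0.0185  0.0748] F [ 6.03 -4.65 -3.71] M [-1.364 -1.881 -0.112] op 0.738 yaw 2.7469 j6 -0.68 e6 0.133
```

servo_tool(commands=[[0, -0.01, 0, 0, 0, 0.032, 0.6], [0, -0.01, 0, 0, 0, 0.064, 0.6], [0, -0.01, 0, 0, 0, 0.096, 0.6], [0, -0.01, 0, 0, 0, 0.128, 0.6], [0, -0.01, 0, 0, 0, 0.128, 0.6], [0, -0.01, 0, 0, 0, 0.128, 0.6], [0, -0.01, 0, 0, 0, 0.128, 0.6]])

```text
t: 5.55
tcp_pos: [0.6222, -0.0184, 0.0748]
orientation: [-1.473, 2.774, -0.001]
wrist_force: [2.8, -0.8, 0.6]
opening: 0.738
```

```bash
python3 st.py
```

```text
t 5.55 tcp [ 0.6222 -0.0184  0.0748] F [ 2.77 -0.77  0.58] M [-0.276 -0.625 -0.117] op 0.738 yaw 2.5474 j6 -0.878 e6 0.11
```

servo_tool(commands=[[0, 0, 0, 0, 0, 0.032, 0.6], [0, 0, 0, 0, 0, 0.032, 0.6], [0, 0, 0, 0, 0, 0.032, 0.6], [0, 0, 0, 0, 0, 0.032, 0.6]])

```text
t: 5.88
tcp_pos: [0.6221, -0.0184, 0.0748]
orientation: [-1.404, 2.81, -0.0]
wrist_force: [3.8, -1.4, 1.2]
opening: 0.743
```

```bash
python3 st.py
```

```text
t 5.88 tcp [ 0.6221 -0.0184  0.0748] F [ 3.8  -1.38  1.23] M [-0.271 -0.796 -0.136] op 0.743 yaw 2.4974 j6 -0.928 e6 0.107
```

servo_tool(commands=[[0, 0, 0, 0, 0, 0.032, 0.6], [0, 0, 0, 0, 0, 0.032, 0.6], [0, 0, 0, 0, 0, 0.032, 0.6], [0, 0, 0, 0, 0, 0.032, 0.6]])

```text
t: 6.22
tcp_pos: [0.622, -0.0183, 0.0748]
orientation: [-1.333, 2.844, -0.0]
wrist_force: [3.5, -1.8, 2.1]
opening: 0.735
```

```bash
python3 st.py
```

```text
t 6.22 tcp [ 0.622  -0.0183  0.0748] F [ 3.55 -1.79  2.08] M [-0.177 -0.838 -0.117] op 0.735 yaw 2.4472 j6 -0.978 e6 0.106
```

servo_tool(commands=[[0, 0, 0, 0, 0, 0.032, 0.6], [0, 0, 0, 0, 0, 0.032, 0.6], [0, 0, 0, 0, 0, 0.032, 0.6], [0, 0, 0, 0, 0, 0.032, 0.6]])

```text
t: 6.55
tcp_pos: [0.622, -0.0183, 0.0748]
orientation: [-1.261, 2.877, -0.0]
wrist_force: [3.9, -1.0, 3.1]
opening: 0.743
```

```bash
python3 st.py
```

```text
t 6.55 tcp [ 0.622  -0.0183  0.0748] F [ 3.94 -1.03  3.07] M [ 0.029 -0.865 -0.112] op 0.743 yaw 2.3969 j6 -1.029 e6 0.105
```

servo_tool(commands=[[0, 0, 0, 0, 0, 0.032, 0.6], [0, 0, 0, 0, 0, 0.032, 0.6], [0, 0, 0, 0, 0, 0.032, 0.6], [0, 0, 0, 0, 0, 0.032, 0.6]])

```text
t: 6.88
tcp_pos: [0.6219, -0.0183, 0.0748]
orientation: [-1.188, 2.908, -0.0]
wrist_force: [2.8, 0.7, 4.6]
opening: 0.741
```

```bash
python3 st.py
```

```text
t 6.88 tcp [ 0.6219 -0.0183  0.0748] F [2.8  0.69 4.57] M [ 0.281 -0.786 -0.107] op 0.741 yaw 2.3466 j6 -1.079 e6 0.103
```

servo_tool(commands=[[0, 0, 0, 0, 0, 0.032, 0.6], [0, 0, 0, 0, 0, 0.032, 0.6], [0, 0, 0, 0, 0, 0.032, 0.6], [0, 0, 0, 0, 0, 0.032, 0.6]])

```text
t: 7.22
tcp_pos: [0.6219, -0.0182, 0.0748]
orientation: [-1.115, 2.936, 0.0]
wrist_force: [3.0, 1.2, 5.7]
opening: 0.74
```

```bash
python3 st.py
python3 - <<'E'
from h import *
from cell import viewer
cap(viewer,'side','side5')
a=cv2.imread('pics/side5.png')[150:250,310:430]
cv2.imwrite('pics/s5.png',cv2.resize(a,None,fx=5,fy=5,interpolation=cv2.INTER_CUBIC))
E
```

```text
t 7.22 tcp [ 0.6219 -0.0182  0.0748] F [3.02 1.15 5.72] M [ 0.603 -0.705 -0.164] op 0.74 yaw 2.2966 j6 -1.129 e6 0.175
```

View pics/s5.png

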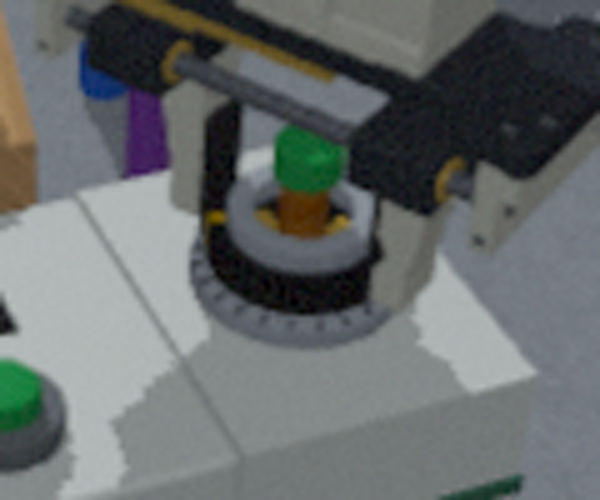

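servo_tool(commands=[[0, 0, 0, 0, 0, 0.032, 0.6]])

```text
t: 7.35
tcp_pos: [0.6218, -0.0182, 0.0748]
orientation: [-1.043, 2.963, 0.0]
wrist_force: [2.0, 2.0, 5.4]
opening: 0.742
```

```bash
python3 st.py
```

```text
t 7.35 tcp [ 0.6218 -0.0182  0.0748] F [1.96 1.96 5.38] M [ 0.845 -0.525  0.239] op 0.742 yaw 2.2475 j6 -1.178 e6 1.642
```

servo_tool(commands=[[0, 0, 0, 0, 0, 0, 0.6], [0, 0, 0, 0, 0, 0, 0.6], [0, 0, 0, 0, 0, 0, 0.6]])

```text
t: 7.6
tcp_pos: [0.6218, -0.0182, 0.0748]
orientation: [-1.041, 2.964, 0.0]
wrist_force: [1.9, 1.8, 5.2]
opening: 0.742
```

```bash
python3 st.py
```

```text
t 7.6 tcp [ 0.6218 -0.0182  0.0748] F [1.87 1.77 5.23] M [ 0.648 -0.664 -0.171] op 0.742 yaw 2.2463 j6 -1.179 e6 0.167
```

servo_tool(commands=[[0, 0, 0, 0, 0, 0.032, 0.6]])

```text
t: 7.68
tcp_pos: [0.6218, -0.0181, 0.0748]
orientation: [-0.968, 2.988, 0.0]
wrist_force: [2.4, 1.1, 5.1]
opening: 0.742
```

```bash
python3 st.py
```

```text
t 7.68 tcp [ 0.6218 -0.0181  0.0748] F [2.36 1.1  5.12] M [ 1.01  -0.496  0.164] op 0.742 yaw 2.1974 j6 -1.228 e6 1.639
```

servo_tool(commands=[[0, 0, 0, 0, 0, 0, 0.6], [0, 0, 0, 0, 0, 0, 0.6], [0, 0, 0, 0, 0, 0, 0.6]])

```text
t: 7.93
tcp_pos: [0.6218, -0.0181, 0.0748]
orientation: [-0.966, 2.989, 0.0]
wrist_force: [2.4, 1.8, 5.6]
opening: 0.739
```

```bash
python3 st.py
```

```text
t 7.93 tcp [ 0.6218 -0.0181  0.0748] F [2.4  1.76 5.57] M [ 0.873 -0.586 -0.223] op 0.739 yaw 2.1961 j6 -1.229 e6 0.166
```

```bash
cat > av.py <<'E'
from h import *
from cell import sensors,viewer
L=[];E=[]
for i in range(6):
    viewer.capture('wrist'); s=sensors.read_state();L.append(s['torque'][2]);E.append(s['effort'][5])
R=Ro.from_rotvec(s['orientation']).as_matrix();y=np.arctan2(R[1,1],R[0,1])
print('t',round(s['t'],2),'turned',round(2.7469-y,3),'Mz mean',round(np.mean(L),4),'sd',round(np.std(L),3),'e6',round(np.mean(E),4),'F',np.round(s['wrist_force'],1),'op',round(s['opening'],3),np.round(s['tcp_pos'],4))
E
python3 av.py
```

```text
t 8.23 turned 0.551 Mz mean -0.1887 sd 0.036 e6 0.1783 F [2.6 1.8 5.6] op 0.742 [ 0.6218 -0.0181  0.0748]
```

servo_tool(commands=[[0, 0, 0, 0, 0, 0.032, 0.6], [0, 0, 0, 0, 0, 0.032, 0.6], [0, 0, 0, 0, 0, 0.032, 0.6], [0, 0, 0, 0, 0, 0.032, 0.6]])

```text
t: 8.57
tcp_pos: [0.6217, -0.0181, 0.0747]
orientation: [-0.891, 3.012, 0.001]
wrist_force: [1.6, 2.4, 5.2]
opening: 0.741
```

```bash
python3 av.py
```

```text
t 8.87 turned 0.601 Mz mean -0.1651 sd 0.02 e6 0.1776 F [1.  1.8 6.1] op 0.742 [ 0.6218 -0.018   0.0748]
```

servo_tool(commands=[[0, 0, 0, 0, 0, 0.032, 0.6], [0, 0, 0, 0, 0, 0.032, 0.6], [0, 0, 0, 0, 0, 0.032, 0.6], [0, 0, 0, 0, 0, 0.032, 0.6]])

```text
t: 9.2
tcp_pos: [0.6217, -0.018, 0.0748]
orientation: [-0.815, 3.034, 0.001]
wrist_force: [2.0, 2.3, 7.2]
opening: 0.742
```

```bash
python3 av.py
```

```text
t 9.5 turned 0.651 Mz mean -0.1545 sd 0.019 e6 0.1768 F [1.6 2.6 6.3] op 0.744 [ 0.6217 -0.018   0.0748]
```

servo_tool(commands=[[0, 0, 0, 0, 0, 0.032, 0.6], [0, 0, 0, 0, 0, 0.032, 0.6], [0, 0, 0, 0, 0, 0.032, 0.6], [0, 0, 0, 0, 0, 0.032, 0.6]])

```text
t: 9.83
tcp_pos: [0.6217, -0.0179, 0.0748]
orientation: [-0.738, 3.053, 0.001]
wrist_force: [1.2, 1.8, 6.0]
opening: 0.74
```

```bash
python3 av.py
```

```text
t 10.13 turned 0.702 Mz mean -0.1833 sd 0.024 e6 0.176 F [1.6 2.2 5.3] op 0.737 [ 0.6217 -0.0179  0.0747]
```

servo_tool(commands=[[0, 0, 0, 0, 0, 0.032, 0.6], [0, 0, 0, 0, 0, 0.032, 0.6], [0, 0, 0, 0, 0, 0.032, 0.6], [0, 0, 0, 0, 0, 0.032, 0.6]])

```text
t: 10.47
tcp_pos: [0.6217, -0.0178, 0.0748]
orientation: [-0.661, 3.071, 0.001]
wrist_force: [1.3, 2.3, 7.0]
opening: 0.742
```

```bash
python3 av.py
```

```text
t 10.77 turned 0.752 Mz mean -0.1805 sd 0.036 e6 0.1753 F [1.  3.  6.2] op 0.737 [ 0.6217 -0.0178  0.0748]
```

servo_tool(commands=[[0, 0, 0, 0, 0, 0.032, 0.6], [0, 0, 0, 0, 0, 0.032, 0.6], [0, 0, 0, 0, 0, 0.032, 0.6], [0, 0, 0, 0, 0, 0.032, 0.6]])

```text
t: 11.1
tcp_pos: [0.6216, -0.0178, 0.0748]
orientation: [-0.584, 3.086, 0.001]
wrist_force: [1.6, 2.4, 5.8]
opening: 0.738
```

```bash
python3 av.py
```

```text
t 11.4 turned 0.802 Mz mean -0.1602 sd 0.027 e6 0.1746 F [1.1 2.5 7.1] op 0.74 [ 0.6216 -0.0178  0.0747]
```

servo_tool(commands=[[0, 0, 0, 0, 0, 0.032, 0.6], [0, 0, 0, 0, 0, 0.032, 0.6], [0, 0, 0, 0, 0, 0.032, 0.6], [0, 0, 0, 0, 0, 0.032, 0.6]])

```text
t: 11.73
tcp_pos: [0.6216, -0.0177, 0.0748]
orientation: [-0.506, 3.1, 0.001]
wrist_force: [1.5, 4.4, 6.6]
opening: 0.74
```

```bash
python3 av.py
```

```text
t 12.03 turned 0.852 Mz mean -0.1844 sd 0.024 e6 0.1739 F [0.9 3.9 5.8] op 0.737 [ 0.6216 -0.0177  0.0747]
```

servo_tool(commands=[[0, 0, 0, 0, 0, 0.032, 0.6], [0, 0, 0, 0, 0, 0.032, 0.6], [0, 0, 0, 0, 0, 0.032, 0.6], [0, 0, 0, 0, 0, 0.032, 0.6]])

```text
t: 12.37
tcp_pos: [0.6216, -0.0177, 0.0748]
orientation: [-0.428, 3.112, 0.001]
wrist_force: [1.7, 4.7, 5.6]
opening: 0.738
```

```bash
python3 av.py
```

```text
t 12.67 turned 0.903 Mz mean -0.1703 sd 0.05 e6 0.1732 F [0.3 4.4 6. ] op 0.734 [ 0.6216 -0.0177  0.0748]
```

servo_tool(commands=[[0, 0, 0, 0, 0, 0.032, 0.6], [0, 0, 0, 0, 0, 0.032, 0.6], [0, 0, 0, 0, 0, 0.032, 0.6], [0, 0, 0, 0, 0, 0.032, 0.6]])

```text
t: 13.0
tcp_pos: [0.6216, -0.0176, 0.0747]
orientation: [-0.35, 3.122, 0.001]
wrist_force: [0.2, 4.6, 6.2]
opening: 0.74
```

```bash
python3 av.py
python3 - <<'E'
from h import *
c=ld('wrist4')
E
```

```text
t 13.3 turned 0.953 Mz mean -0.1705 sd 0.025 e6 0.1725 F [1.  4.6 6.4] op 0.737 [ 0.6216 -0.0176  0.0747]
```

Run:
```python
from h import *
from cell import viewer
cap(viewer,'side','side6');cap(viewer,'scene','scene6')
a=cv2.imread('pics/side6.png')[155:245,320:420];b=cv2.imread('pics/scene6.png')[170:260,220:320]
cv2.imwrite('pics/s6.png',cv2.resize(np.hstack([a,b]),None,fx=4,fy=4,interpolation=cv2.INTER_CUBIC))
```

```text
(no output)
```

View pics/s6.png

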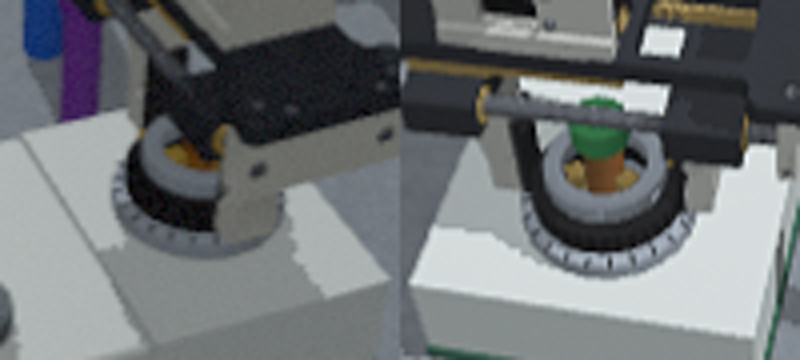

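servo_tool(commands=[[0, 0, 0, 0, 0, 0.032, 0.6], [0, 0, 0, 0, 0, 0.032, 0.6], [0, 0, 0, 0, 0, 0.032, 0.6], [0, 0, 0, 0, 0, 0.032, 0.6]])

```text
t: 13.73
tcp_pos: [0.6216, -0.0175, 0.0748]
orientation: [-0.271, 3.13, 0.002]
wrist_force: [-0.3, 3.4, 6.1]
opening: 0.739
```

```bash
python3 av.py
```

```text
t 14.03 turned 1.003 Mz mean -0.1676 sd 0.039 e6 0.1717 F [0.4 4.4 7.4] op 0.737 [ 0.6216 -0.0175  0.0747]
```

servo_tool(commands=[[0, 0, 0, 0, 0, 0.032, 0.6], [0, 0, 0, 0, 0, 0.032, 0.6], [0, 0, 0, 0, 0, 0.032, 0.6], [0, 0, 0, 0, 0, 0.032, 0.6]])

```text
t: 14.37
tcp_pos: [0.6216, -0.0175, 0.0748]
orientation: [-0.192, 3.135, 0.002]
wrist_force: [0.3, 5.0, 6.5]
opening: 0.743
```

```bash
python3 av.py
```

```text
t 14.67 turned 1.053 Mz mean -0.1792 sd 0.033 e6 0.171 F [-0.   5.7  6.3] op 0.738 [ 0.6216 -0.0175  0.0748]
```

servo_tool(commands=[[0, 0, 0, 0, 0, 0.032, 0.6], [0, 0, 0, 0, 0, 0.032, 0.6], [0, 0, 0, 0, 0, 0.032, 0.6], [0, 0, 0, 0, 0, 0.032, 0.6]])

```text
t: 15.0
tcp_pos: [0.6216, -0.0174, 0.0747]
orientation: [-0.114, 3.139, 0.002]
wrist_force: [0.4, 5.4, 6.7]
opening: 0.738
```

```bash
python3 av.py
```

```text
t 15.3 turned 1.104 Mz mean -0.1548 sd 0.036 e6 0.1478 F [-0.4  4.8  6.2] op 0.739 [ 0.6215 -0.0174  0.0748]
```

servo_tool(commands=[[0, 0, 0, 0, 0, 0.032, 0.6], [0, 0, 0, 0, 0, 0.032, 0.6], [0, 0, 0, 0, 0, 0.032, 0.6], [0, 0, 0, 0, 0, 0.032, 0.6]])

```text
t: 15.63
tcp_pos: [0.6216, -0.0173, 0.0748]
orientation: [-0.035, 3.141, 0.002]
wrist_force: [0.8, 5.6, 6.4]
opening: 0.738
```

```bash
python3 av.py
```

```text
t 15.93 turned 1.154 Mz mean -0.1154 sd 0.019 e6 0.1079 F [-0.1  6.   6.4] op 0.742 [ 0.6216 -0.0173  0.0747]
```

servo_tool(commands=[[0, 0, 0, 0, 0, 0.032, 0.6], [0, 0, 0, 0, 0, 0.032, 0.6], [0, 0, 0, 0, 0, 0.032, 0.6], [0, 0, 0, 0, 0, 0.032, 0.6]])

```text
t: 16.27
tcp_pos: [0.6216, -0.0173, 0.0748]
orientation: [0.044, 3.141, 0.002]
wrist_force: [-0.1, 6.0, 6.4]
opening: 0.744
```

```bash
python3 av.py
```

```text
t 16.57 turned 1.204 Mz mean -0.0648 sd 0.025 e6 0.0657 F [-0.   5.6  7.2] op 0.738 [ 0.6216 -0.0172  0.0748]
```

servo_tool(commands=[[0, 0, 0, 0, 0, 0.022, 0.6], [0, 0, 0, 0, 0, 0.022, 0.6], [0, 0, 0, 0, 0, 0.022, 0.6], [0, 0, 0, 0, 0, 0.022, 0.6]])

```text
t: 16.9
tcp_pos: [0.6216, -0.0172, 0.0748]
orientation: [0.098, 3.14, 0.002]
wrist_force: [0.3, 5.8, 7.0]
opening: 0.744
```

```bash
python3 av.py
```

```text
t 17.2 turned 1.238 Mz mean -0.0334 sd 0.047 e6 0.035 F [0.6 5.7 6.9] op 0.739 [ 0.6216 -0.0172  0.0748]
```

servo_tool(commands=[[0, 0, 0, 0, 0, 0, 0.78], [0, 0, 0, 0, 0, 0, 0.85], [0, 0, 0, 0, 0, 0, 1], [0, 0, 0, 0, 0, 0, 1], [0, 0, 0, 0, 0, 0, 1], [0, 0, 0, 0, 0, 0, 1]])

```text
t: 17.7
tcp_pos: [0.6213, -0.0187, 0.0742]
orientation: [-0.102, -3.139, 0.0]
wrist_force: [0.3, 0.8, -0.1]
opening: 0.989
```

```bash
python3 st.py;python3 - <<'E'
from h import *
from cell import viewer
cap(viewer,'wrist','wrist7');cap(viewer,'scene','scene7')
b=cv2.imread('pics/scene7.png')[160:260,210:330]
cv2.imwrite('pics/s7.png',cv2.resize(b,None,fx=5,fy=5,interpolation=cv2.INTER_CUBIC))
E
```

```text
t 17.7 tcp [ 0.6213 -0.0187  0.0742] F [ 0.28  0.81 -0.06] M [-0.067 -0.063  0.044] op 0.989 yaw 1.506 j6 -1.919 e6 0.008
```

View pics/s7.png

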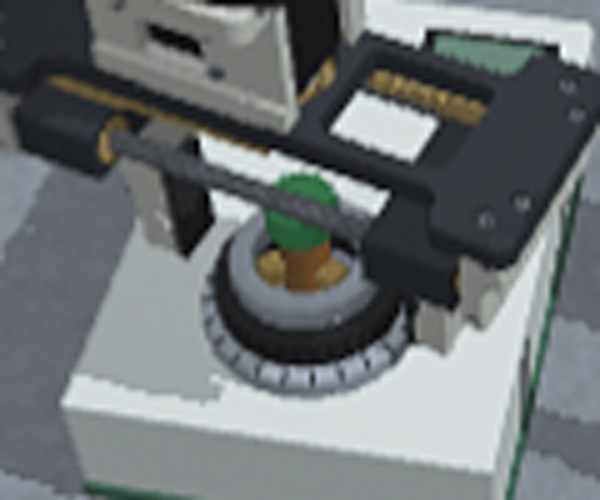

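servo_tool(commands=[[0, 0, -0.15, 0, 0, 0, 1], [0, 0, -0.4, 0, 0, 0, 1], [0, 0, -0.7, 0, 0, 0, 1], [0, 0, -0.9, 0, 0, 0, 1], [0, 0, -0.9, 0, 0, 0, 1], [0, 0, -0.9, 0, 0, 0, 1]])

```text
t: 18.3
tcp_pos: [0.6223, -0.0182, 0.166]
orientation: [0.102, 3.137, 0.002]
wrist_force: [-0.5, 0.0, -0.4]
opening: 0.998
```

```bash
python3 st.py;python3 - <<'E'
from h import *
from cell import viewer,sensors
c=cap(viewer,'wrist','wrist8');cap(viewer,'side','side8')
s=sensors.read_state()
print(shift(s,[.5055,-.0755,.164]))
im=cv2.imread('pics/wrist8.png');u=proj(c,[.6215,-.018,.083])[0].astype(int)
b=cv2.imread('pics/side8.png')[160:260,310:430]
a=im[max(u[1]-60,0):u[1]+60,u[0]-60:u[0]+60]
cv2.imwrite('pics/s8.png',np.hstack([cv2.resize(a,(400,400)),cv2.resize(b,(400,400))]))
E
```

```text
t 18.3 tcp [ 0.6223 -0.0182  0.166 ] F [-0.49  0.01 -0.39] M [-0.036  0.062 -0.028] op 0.998 yaw 1.506 j6 -1.919 e6 0.001
[ 1.11599485e+00 -6.44667475e-01 -7.33473018e-04]
```

View pics/s8.png

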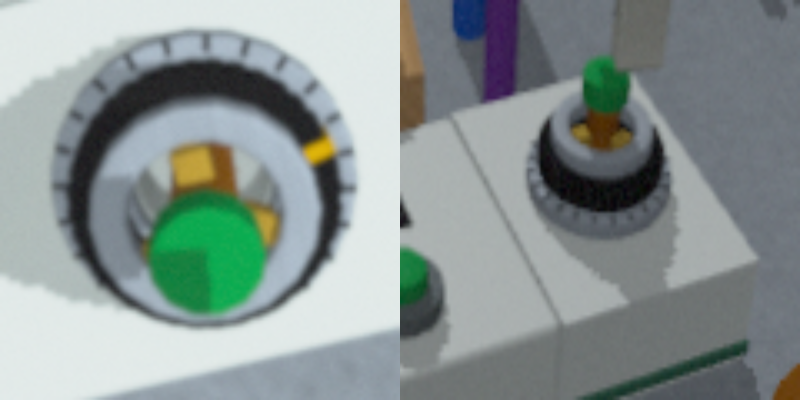

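View pics/wrist8.png

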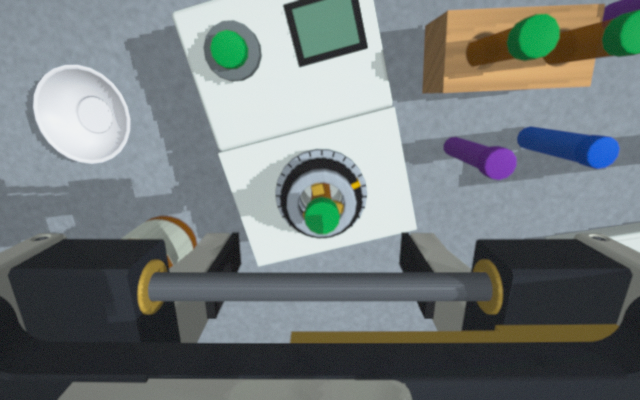

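servo_tool(commands=[[0.3, -0.17, 0, 0, 0, 0, 0.7], [0.6, -0.34, 0, 0, 0, 0, 0.3], [0.9, -0.51, 0, 0, 0, 0, 0], [1.0, -0.62, 0, 0, 0, 0, 0], [1.0, -0.64, 0, 0, 0, 0, 0]], squeeze=10)

```text
t: 18.82
tcp_pos: [0.5145, -0.0771, 0.1638]
orientation: [-0.103, -3.138, 0.0]
wrist_force: [0.0, 0.4, -0.2]
opening: 0.683
```

servo_tool(commands=[[0.1, 0, 0.2, 0, 0, 0, 0], [0.12, 0, 0.4, 0, 0, 0, 0], [0.12, 0, 0.5, 0, 0, 0, 0], [0.12, 0, 0.5, 0, 0, 0, 0], [0.12, 0, 0.5, 0, 0, 0, 0], [0.12, 0, 0.5, 0, 0, 0, 0]])

```text
t: 19.32
tcp_pos: [0.5068, -0.0749, 0.115]
orientation: [0.101, 3.14, -0.0]
wrist_force: [0.4, 0.8, -0.0]
opening: 0.225
```

```bash
python3 st.py;python3 - <<'E'
from h import *
from cell import viewer,sensors
c=cap(viewer,'wrist','wrist9');cap(viewer,'side','side9')
s=sensors.read_state()
print(shift(s,[.5055,-.0755,.082]))
E
```

```text
t 19.32 tcp [ 0.5068 -0.0749  0.115 ] F [ 0.42  0.83 -0.01] M [ 0.012 -0.075 -0.007] op 0.225 yaw 1.5065 j6 -1.873 e6 0.0
[ 0.01270941 -0.00744818  0.33332791]
```

View pics/side9.png

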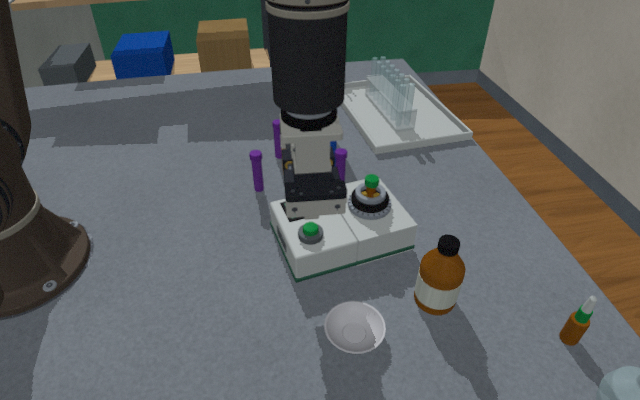

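View pics/wrist9.png

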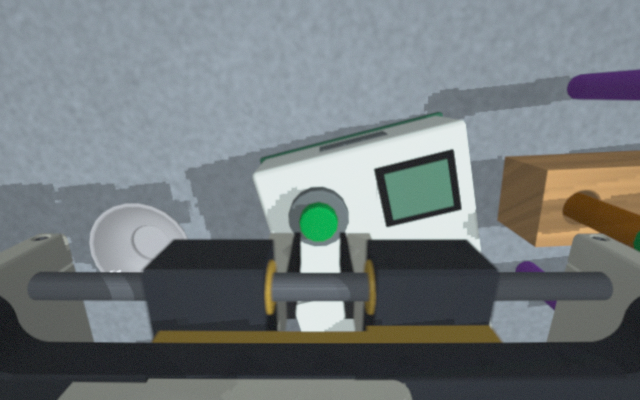

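servo_tool(commands=[[0.01, -0.01, 0, 0, 0, 0, 0], [0.01, -0.01, 0, 0, 0, 0, 0], [0.01, -0.01, 0.1, 0, 0, 0, 0], [0.01, -0.01, 0.2, 0, 0, 0, 0], [0.01, -0.01, 0.28, 0, 0, 0, 0], [0.01, -0.01, 0.28, 0, 0, 0, 0], [0.01, -0.01, 0.28, 0, 0, 0, 0]])

```text
t: 20.0
tcp_pos: [0.5041, -0.0761, 0.0856]
orientation: [-0.102, -3.138, 0.001]
wrist_force: [0.6, -0.2, 0.1]
opening: 0.006
```

```bash
python3 st.py
```

```text
t 20.0 tcp [ 0.5041 -0.0761  0.0856] F [ 0.56 -0.22  0.15] M [-0.049 -0.018  0.012] op 0.006 yaw 1.506 j6 -1.871 e6 -0.001
```

servo_tool(commands=[[0, 0, 0.04, 0, 0, 0, 0], [0, 0, 0.07, 0, 0, 0, 0], [0, 0, 0.09, 0, 0, 0, 0], [0, 0, 0.09, 0, 0, 0, 0], [0, 0, 0.09, 0, 0, 0, 0]])

```text
t: 20.42
tcp_pos: [0.5052, -0.0759, 0.0779]
orientation: [0.101, 3.139, 0.0]
wrist_force: [-0.2, -0.6, 4.0]
opening: 0.003
```

```bash
python3 st.py
```

```text
t 20.42 tcp [ 0.5052 -0.0759  0.0779] F [-0.16 -0.6   3.98] M [-0.062 -0.177 -0.011] op 0.003 yaw 1.5063 j6 -1.871 e6 -0.0
```

servo_tool(commands=[[0, 0, 0.02, 0, 0, 0, 0], [0, 0, 0.03, 0, 0, 0, 0], [0, 0, 0.03, 0, 0, 0, 0], [0, 0, 0.03, 0, 0, 0, 0]])

```text
t: 20.75
tcp_pos: [0.5053, -0.0759, 0.0761]
orientation: [0.101, 3.138, -0.0]
wrist_force: [-4.4, 1.2, 17.3]
opening: 0.006
```

```bash
python3 st.py
```

```text
t 20.75 tcp [ 0.5053 -0.0759  0.0761] F [-4.45  1.24 17.28] M [ 0.522  1.481 -0.028] op 0.006 yaw 1.5067 j6 -1.871 e6 0.002
```

servo_tool(commands=[[0, 0, 0, 0, 0, 0, 0], [0, 0, -0.1, 0, 0, 0, 0], [0, 0, -0.3, 0, 0, 0, 0], [0, 0, -0.6, 0, 0, 0, 0], [0, 0, -0.9, 0, 0, 0, 0], [0, 0, -0.9, 0, 0, 0, 0], [0, 0, -0.9, 0, 0, 0, 0], [0, 0, -0.9, 0, 0, 0, 0]])

```text
t: 21.42
tcp_pos: [0.5041, -0.0759, 0.1642]
orientation: [-0.102, -3.139, -0.001]
wrist_force: [-0.3, 0.0, -0.8]
opening: 0.005
```

```bash
python3 st.py;python3 - <<'E'
from h import *
from cell import viewer
for n in('scene','side'): cap(viewer,n,n+'A')
a=cv2.imread('pics/sideA.png')[110:290,255:435];b=cv2.imread('pics/sceneA.png')[130:310,210:390]
cv2.imwrite('pics/A.png',cv2.resize(np.hstack([a,b]),(800,400),interpolation=cv2.INTER_CUBIC))
E
```

```text
t 21.42 tcp [ 0.5041 -0.0759  0.1642] F [-0.32  0.05 -0.75] M [-0.    -0.011 -0.024] op 0.005 yaw 1.5057 j6 -1.871 e6 0.001
```

View pics/A.png

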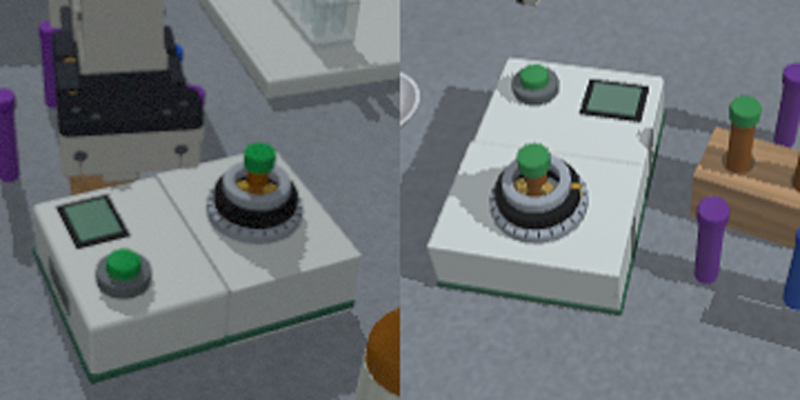

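Run:
```python
from h import *
c=ld('sceneA');p=onz(c,[(210+575*.45,130+186*.45)],.08)[0]-[.6215,-.018,0];a0=np.arctan2(-.019+.018,.5918-.6215)%(2*np.pi)
print(a0-np.arctan2(p[1],p[0])%(2*np.pi), np.hypot(*p[:2]))
from cell import job
print(job.sign_off())
```

```text
1.2332005164271713 0.34938517420444826
the job is handed in; nothing more can be done
None
```

Run:
```python
from h import *
c=ld('sceneA');p=onz(c,[(210+175*.45,130+186*.45)],.08)[0]-[.6215,-.018,0];a0=np.arctan2(-.019+.018,.5918-.6215)%(2*np.pi)
print(a0-np.arctan2(p[1],p[0])%(2*np.pi), np.hypot(*p[:2]))
```

```text
1.1720676062662507 0.0320831668072896
```

The vial is clamped, the read button has been pressed fully down and released, and the job is handed in at about 21.5 s. The sign-off reports no verdict, so I can't confirm a pass.

- **Collar:** I pinched it at 35 N with the fingertips at about z = 0.0748, above the lower ring's face at about 0.070. I turned it clockwise about 1.24 rad, mostly in 0.05 rad steps. The resting moment stayed steady at about -0.17 N m until roughly 1.08 rad, then rose. I stopped at about 0.135 N m above free turning, which is in the snug range, and let go.
- **Read button:** I pressed it with the fingers shut until it hit its stop. The force jumped from 4 N to 17 N about 6 mm down, and I then rose clear.
- **Final pictures:** The vial in the well is upright with the jaws against it, and the button is back up. The robot is clear of everything, and the wrist force is near zero.

**Checks that failed or disagreed:**
- My last check of the yellow mark before handing in used a wrong pixel offset, so its 1.23 rad was meaningless. Redone afterwards it gives 1.17 rad at a radius of 32 mm. That matches the 1.24 rad turn to within the few degrees a coarse pixel reading allows, so I saw no sign that the collar sprang back.
- The housing corners implied a ring and button position about 10 mm off in x. I used the directly measured ring axis and button instead.

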